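Feed a sample vial into the labeller with the push paddle

TASK

Take the push paddle from its holder and with it roll the glass vial gently along the labeller's infeed tray, under the sprung press roller, until it sits fully home between the machine's rollers; press no harder than the glass will stand and keep the gripper off the vial and the machine. Then put the paddle back upright in its holder, leaving the other things on the bench where they are.

Things in the scene. Friction and masses are not known exactly. Their poses are not given: they have to be found in the camera images.
- tray: Fixed aluminium infeed tray of the vial labeller: flat floor 200 mm long (y), 65 mm wide between guides rising 20 mm above it; an 8 mm lip at the -y end. Origin on the bench under its centre; floor top 45 mm up. +y = feed direction, to the labeller, which is in line but not measured: the tray telescopes over its bed, so a vial that is home lies 130 to 185 mm along +y; find it by feel or eye.
- tray_exit (a point): Middle of the floor's +y edge, axes as the tray's. Beyond it the vial drops 3 mm to the bed. 19 mm before home it meets the blue press roller on a sprung arm: up to 6 N to pass; then it sinks (axis 8 mm above this point's level; 14 on the tray, 11 on the bed) and stops firmly on rubber drive tyres; the arm keeps it in. Machine up to 90 mm high near home, casing 60 mm beyond 150, label reel 275.
- vial_center (a point): Centre of the amber glass vial with white screw cap: 28 mm diameter, 61 mm long, about 35 g, lying across the tray, free to roll; its x axis (cap at +x) runs across the feed direction. The glass breaks if the paddle pushes on it with more than 12 N.
- paddle_grip (a point): Grip point on the push paddle's blue handle; the paddle stands upright in its holder (may lean 4 degrees). Handle 22 mm wide (x), 14 mm thick (y), from 35 mm above to 80 mm below this point; under it a slick yellow blade 44 mm wide (x), 6 mm thick (y), its lower edge 125 mm below this point. Either broad face (+y, -y) can push. z up along the handle. About 90 g.
- stand: Fixed paddle holder: dark steel foot 95 x 80 x 10 mm with a white slot 48 mm long (x), 7.8 mm wide (y), straight from 10 to 36 mm above the bench, flared mouth up to 47 mm high and some 20 mm wide. Origin on the bench under the slot's centre. The blade stands on the slot's floor 10 mm up, so the grip point is then 135 mm above the origin.
There are look-alikes about, which are no part of the job. Of the things that look like the part that bears paddle_grip, the smallest one is meant. Leave any yellow look-alike of the part that bears vial_center alone.

How it is judged:
By the outcome, as a careful person would: the job done as asked, in the order asked, and still so for the second after the job is handed in, with the robot touching nothing.
It also fails if it takes over 61 s, if anything falls off the work surface, if the arm or the gripper's body presses on something with over 40 N, if the wrist force passes 120 N, or if a joint passes its speed limit or range.

ROBOT

A 6-joint arm with a two-finger parallel gripper is mounted at the origin on the work surface. World frame = base frame: x ahead of the robot, y to its left, z up, the work surface at z = 0. Lengths are in mm, angles in degrees, forces in N, time in s.
With the tool pointing down it reaches from about 300 to 850 mm from the base axis. Payload 4.2 kg.
Tool frame: the origin (TCP) lies between the finger pads; the fingertips stand 11 mm ahead of it and the grasp point (between the pads) lies 8 mm behind it (env.tips_ahead is the distance from the TCP to the fingertips, in mm); z points along the fingers, y is the line along which they close (so a half turn about z gives the same grasp; the last joint's range is limited). The gripper opens to 91 mm and grips with 3 to 60 N. Pads are 32 mm wide; open, the fingers measure 118 mm over their backs; the gripper's body (76 mm by 178 mm) begins 60 mm behind the grasp point.
Start: joints at [-65.89, 18.312, 89.639, -0, 72.044, -1.146], TCP at [245.336, -520.05, 224.976] pointing down, gripper open.
Joint ranges: [-177.97, 177.97], [-48.28, 115.42], [12.27, 149.76], [-77.06, 257.06], [2.81, 150.46], [-146.56, 146.56]. Speed limits (degrees/s): [147.25, 147.25, 180, 180, 180, 180].

INTERFACE

Orientations are given as [roll, pitch, yaw] about the fixed x, y, z axes, in that order (R = Rz(yaw) Ry(pitch) Rx(roll)).
In Python, from workcell import env, cams gives the robot as it stands.
- The arm moves only by the tool step_arm, never from a script. Its arguments are lists of equal length, an entry for each row: "linear": the shift along the tool's x, y, z in units of 30 cm (1.0 is 30 cm), a list of three; "turn": the turn about the tool's z in units of 360 degrees (1.0 is 360 degrees). In form: {"linear": [[tx, ty, tz], ...], "turn": [turn, ...]}. A call has 1 to 20 rows; each row is the pose to reach, as a shift and turn from the pose commanded when the call began, along the tool's axes at that moment, turning the shorter way round; what a row does not reach only later rows make up. A row lasts 1/8 s, in which the tool goes at most 62.5 mm and 10.7 degrees, less where a joint would pass 70% of its speed; a pose out of reach is approached as far as the arm can. A call with a number of a shift or a turn outside -1 to 1 is refused whole. A call with a gripper value outside its range is refused whole. "fingers" is the closure, from -1 (fully open) to 1 (shut), so that 0 is half open, set as the call begins (left out, the last holds). The fingers move at their own pace and stop on an object; "force" is the grip in N (left out, the last holds). Time passes only in rows, so rows that repeat a pose let the fingers close. It gives the time, the measured TCP pose, the force, the opening and the grip force at its end, in the units of the state.
- env.state(): the state, without advancing time (a new reading comes with each control period).
- cams.grab_frame(name): name is "scene" or "top" or "wrist"; returns a dict with "color" (384x512x3 uint8, blue, green, red), "fx", "fy", "cx", "cy" (pixels), "extrinsics" (4x4, takes a point from camera to world coordinates); the wrist camera has in their place "tool_from_camera" (4x4, takes a point from camera to tool coordinates, whose origin is the TCP and whose axes are the flange's). Camera axes: x right, y down, z forward; pixel columns grow to the right and rows downward; lengths in mm; the calibration is good to about 2 mm. A picture is of the moment at which its call begins: read the wrist's pose just before it. There is no depth.
- env.job_done(): hands the job in; it is judged then, once.
The state is a dict: "time_s": time; "qpos": joint angles; "qvel": joint speeds; "effort": joint torques, N m; "ee_pos": TCP position; "ee_rot": TCP orientation; "force": force on the tool from outside, world axes, zero at the start; "torque": the same for the moment, N m; "gripper_width": finger opening in mm; "gripper_force": force on a finger pad.
Only numpy, scipy, OpenCV 4.12 (cv2) and the standard library are available. Lean on these libraries where they do the work, as an engineer would, in place of code of your own. Each camera call takes 0.05 s, during which the arm holds its last target. There are 200 camera calls.

## Working session

There is one attempt and no reset: what is moved stays moved. The work goes in short steps, Python scripts to look and compute and a tool call to move; the robot and the scene stay as the last step left them, time stands still between calls to the robot, and variables do not carry over. Pictures are saved under pics/ and viewed, at most 13 in all, crops included, and the job is handed in when it is done.

Besides the shell and the picture viewer there is one more tool, called after ">>>" in YAML: its name, and indented under it one key for each argument. step_arm: Moves the arm, as the interface text tells. Its arguments: {"type":"object","properties":{"linear":{"type":"array"},"turn":{"type":"array"},"fingers":{"type":"number"},"force":{"type":"number"}},"required":["linear","turn"]}

```bash
mkdir -p pics; cat > h.py <<'E'
import numpy as np, cv2
from workcell import env, cams
from scipy.spatial.transform import Rotation as R
def tool():
    s=env.state(); T=np.eye(4); T[:3,:3]=R.from_euler('xyz',s['ee_rot'],degrees=True).as_matrix(); T[:3,3]=s['ee_pos']; return T
def grab(n):
    T=tool(); f=cams.grab_frame(n)
    f['E']=np.array(f['extrinsics']) if n!='wrist' else T@np.array(f['tool_from_camera'])
    return f
def ray(f,u,v):
    d=f['E'][:3,:3]@np.array([(u-f['cx'])/f['fx'],(v-f['cy'])/f['fy'],1]); return f['E'][:3,3],d/np.linalg.norm(d)
def onz(f,u,v,z):
    o,d=ray(f,u,v); return o+d*(z-o[2])/d[2]
def tri(a,b):
    (o,d),(p,e)=a,b; s=np.linalg.lstsq(np.c_[d,-e],p-o,rcond=None)[0]
    P,Q=o+s[0]*d,p+s[1]*e; return (P+Q)/2,np.linalg.norm(P-Q)
def proj(f,X):
    c=np.linalg.inv(f['E'])@np.r_[X,1]; return f['fx']*c[0]/c[2]+f['cx'],f['fy']*c[1]/c[2]+f['cy']
def move(X):  # world displacement -> tool units
    return np.round(tool()[:3,:3].T@np.array(X)/300,4)
E
python3 - <<'E'
from h import *
import pickle
F={n:grab(n) for n in('scene','top')}
pickle.dump(F,open('f0.pkl','wb'))
s=env.state();print(s)
for n,f in F.items(): cv2.imwrite(f'pics/{n}0.png',cv2.resize(f['color'],(800,600),interpolation=cv2.INTER_CUBIC)); print(n,f['fx'],f['E'].round(2).tolist())
E
```

```text
{'time_s': 0.1, 'qpos': array([-6.58908649e+01,  1.83461895e+01,  8.96982344e+01, -1.67827051e-03,
        7.20427880e+01, -1.14660698e+00]), 'qvel': array([ 0.07559661, -0.08127636, -0.19806432,  0.02197823,  0.02964765,
       -0.03742353]), 'effort': array([ 5.52512902e-04, -4.13330984e+01, -2.32509720e+01,  7.29211816e-02,
        4.22572915e-02, -3.84468308e-05]), 'ee_pos': array([ 245.14341513, -519.65935337,  224.23026927]), 'ee_rot': array([-1.79912774e+02, -1.49765126e-04,  2.52562606e+01]), 'force': array([-0.27949852,  0.55169943,  0.79734835]), 'torque': array([-0.00756034, -0.01680887,  0.00316758]), 'gripper_force': 0.0, 'gripper_width': 91.29023509936131}
scene 478.10396993048505 [[-0.26, 0.82, -0.51, 1008.4], [0.97, 0.21, -0.15, -46.75], [-0.02, -0.53, -0.85, 920.99], [0.0, 0.0, 0.0, 1.0]]
top 417.07387715227566 [[0.03, -0.98, 0.18, 387.19], [-1.0, -0.02, 0.01, -186.89], [-0.0, -0.18, -0.98, 888.4], [0.0, 0.0, 0.0, 1.0]]
```

View pics/top0.png

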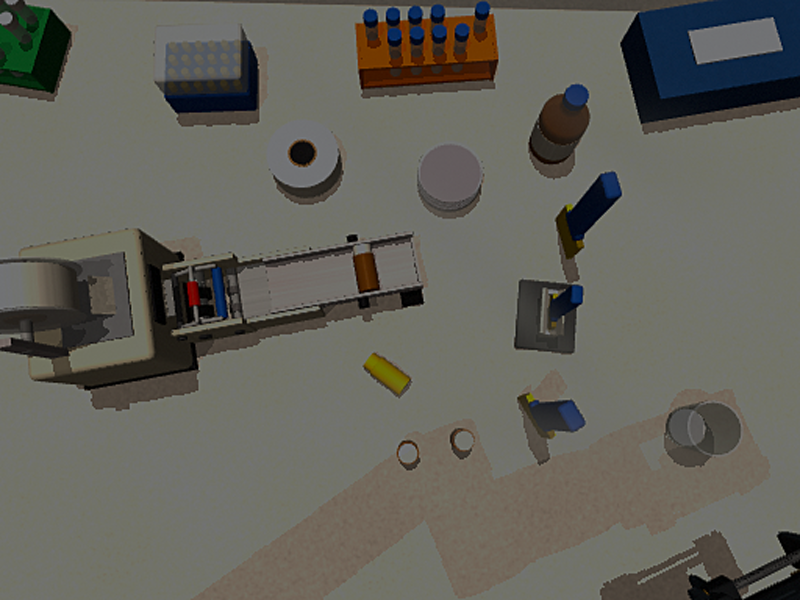

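View pics/scene0.png

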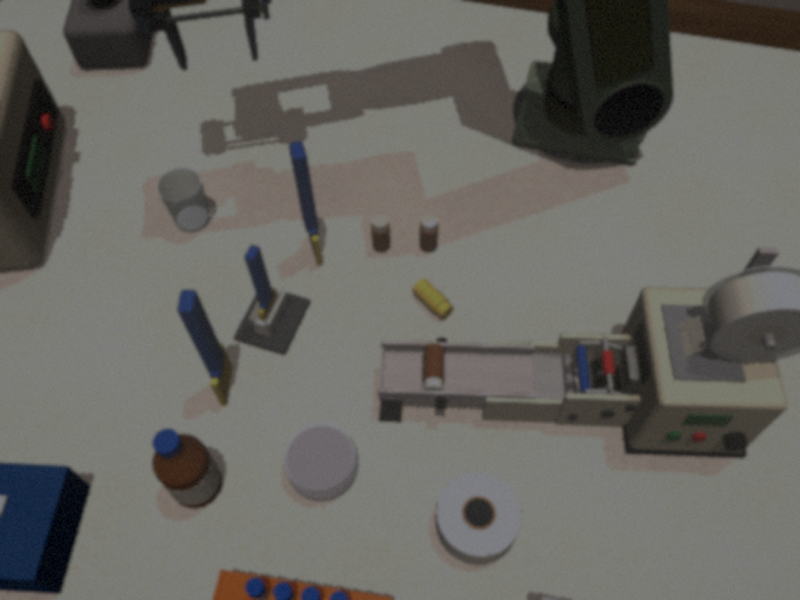

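The top view shows the paddle in its stand (handle top at about (570,295)), the vial at (366,268), the tray running to the left (+y) and the press roller at (218,292). In the scene view the stand is at (268,310) and the vial at (433,365). Next: brightened crops for details.

```bash
python3 - <<'E'
from h import *
import pickle
F=pickle.load(open('f0.pkl','rb'))
t=F['top']['color'];s=F['scene']['color']
g=lambda im:np.clip(255*(im/255.)**.5,0,255).astype(np.uint8)
def crop(im,x,y,w,h,W,H): return cv2.resize(g(im[y:y+h,x:x+w]),(W,H),interpolation=cv2.INTER_CUBIC)
a=crop(t,90,140,200,80,800,320)      # x4
b=crop(s,150,150,50,80,175,280)     # x3.5
c=crop(s,235,205,178,80,625,280)     # x3.5
cv2.imwrite('pics/c1.png',np.vstack([a,np.hstack([b,c])]))
cv2.imwrite('pics/c2.png',np.hstack([crop(t,325,170,50,60,400,480),crop(s,150,150,50,60,400,480)])) # x8
E
```

```text
(no output)
```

View pics/c1.png

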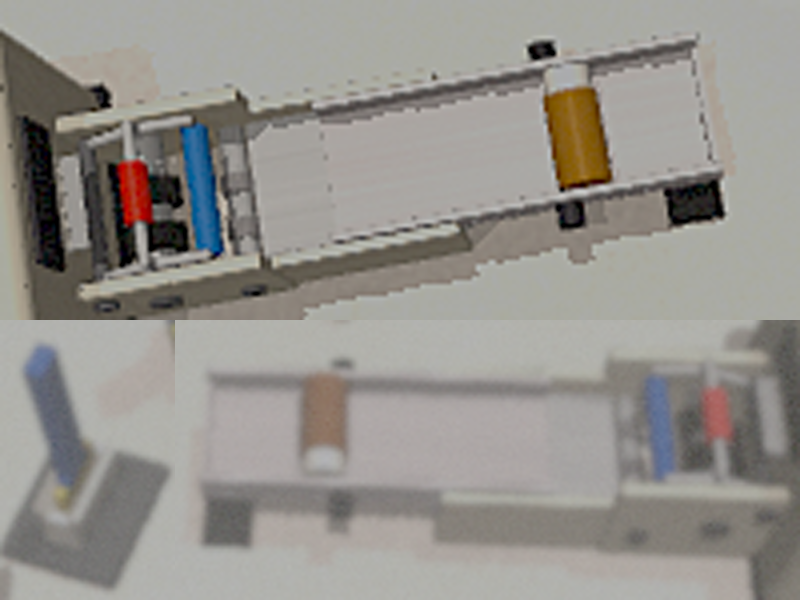

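View pics/c2.png

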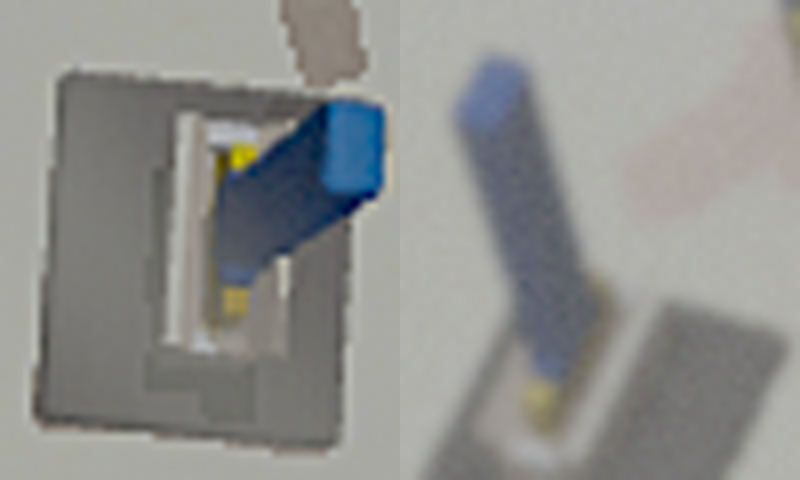

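The crops show the tray's lip end at c1 (697–720, 37–175), the tray floor's exit line near x=325, the vial axis from (567,68) to (582,183), and the roller at x≈200. The handle's top face is centred at (353,145) in c2's left half and (495,90) in its right half.

```bash
python3 - <<'E'
from h import *
import pickle
F=pickle.load(open('f0.pkl','rb')); t,s=F['top'],F['scene']
T1=lambda x,y:(90+x/4,140+y/4); S1=lambda x,y:(235+(x-175)/3.5,205+(y-320)/3.5)
T2=lambda x,y:(325+x/8,170+y/8); S2=lambda x,y:(150+(x-400)/8,150+y/8)
pr=lambda n,v:print(n,np.round(v,1))
foot=[onz(t,*T2(*p),10) for p in[(62,75),(350,95),(340,447),(37,425)]]
for p in foot: pr('foot',p)
pr('footc',np.mean(foot,0)); pr('x dir',(foot[0]-foot[3]));pr('x dir',(foot[1]-foot[2]));pr('y',foot[0]-foot[1]);pr('y',foot[3]-foot[2])
pr('slot mouth c(z47)',onz(t,*T2(232,232),42))
a,b=T2(353,147),S2(493,90); P=tri(ray(t,*a),ray(s,*b)); pr('handle top',np.r_[P[0],P[1]])
a,b=T2(238,270),S2(545,370); P=tri(ray(t,*a),ray(s,*b)); pr('handle bottom -x end',np.r_[P[0],P[1]])
for n,a,b in [('vial',(574,126),(323,423)),('cap end',(567,72),(325,460)),('glass end',(585,180),(323,380))]:
    P=tri(ray(t,*T1(*a)),ray(s,*S1(*b))); pr(n,np.r_[P[0],P[1]])
for n,a,b in [('gL -y end',(697,38),(205,490)),('gR -y end',(720,175),(210,376)),('gLbed',(240,92),(610,500)),]:
    P=tri(ray(t,*T1(*a)),ray(s,*S1(*b))); pr(n,np.r_[P[0],P[1]])
q=[onz(t,*T1(*p),65) for p in [(697,38),(312,107),(720,175),(465,222)]]
for p in q: pr('guide z65',p)
pr('exitline z45',onz(t,*T1(323,125),45)); pr('exitline z45',onz(t,*T1(333,238),45))
pr('roller z75',onz(t,*T1(192,128),75)); pr('roller z75',onz(t,*T1(210,250),75))
E
```

```text
foot [ 571.9 -339.1   10. ]
foot [ 568.4 -416.2   10. ]
foot [ 473.8 -411.7   10. ]
foot [ 477.6 -332.    10. ]
footc [ 522.9 -374.8   10. ]
x dir [94.4 -7.1  0. ]
x dir [94.6 -4.6  0. ]
y [ 3.5 77.1  0. ]
y [ 3.8 79.7  0. ]
slot mouth c(z47) [ 525.2 -376.9   42. ]
handle top [ 524.1 -374.2  166.2    3.3]
handle bottom -x end [ 518.7 -384.5   22.8    3.6]
vial [ 571.9 -127.6   62.4    2.7]
cap end [ 598.  -122.    69.     5.8]
glass end [ 544.2 -134.1   62.     2.7]
gL -y end [ 623.2 -186.7   47.6    7.3]
gR -y end [ 551.  -201.8   48.6    4. ]
gLbed [5.834e+02 3.900e+01 7.170e+01 3.000e-01]
guide z65 [ 619.1 -190.2   65. ]
guide z65 [578.1   4.   65. ]
guide z65 [ 548.2 -203.4   65. ]
guide z65 [521.  -76.4  65. ]
exitline z45 [573.3   2.3  45. ]
exitline z45 [514.3  -6.5  45. ]
roller z75 [563.5  61.   75. ]
roller z75 [502.2  47.4  75. ]
```

```bash
python3 - <<'E'
from h import *
import pickle
F=pickle.load(open('f0.pkl','rb')); t,s=F['top'],F['scene']
Vw=lambda x,y:(x/1.5625,y/1.5625)
ex=np.array([543,-2,45.]); c,q=np.cos(np.radians(12)),np.sin(np.radians(12)); A=np.array([[c,q,0],[-q,c,0],[0,0,1]])
pr=lambda n,v:print(n,np.round(v,1),'exit frame',np.round(A@(v-ex),1))
for p in[(140,230),(162,370)]: pr('casing z150',onz(t,*Vw(*p),150))
for z in(200,222,250,275):
  for p in[(90,295),(75,262),(75,318)]: pr(f'reel z{z}',onz(t,*Vw(*p),z))
for a,b in[((85,290),(705,300)),((30,262),(765,272))]:
  P=tri(ray(t,*Vw(*a)),ray(s,*Vw(*b))); pr('reel tri %.1f'%P[1],P[0])
f=grab('wrist'); print(f['fx'],np.array(f['tool_from_camera']).round(2).tolist())
for n,X in(('vial',(572,-128,59)),): pr(n,np.array(X,float))
E
```

```text
casing z150 [591.5 130.5 150. ] exit frame [ 75.  119.5 105. ]
casing z150 [428.8  89.8 150. ] exit frame [-92.6 113.5 105. ]
reel z200 [504.1 155.8 200. ] exit frame [ -5.2 162.5 155. ]
reel z200 [540.1 176.2 200. ] exit frame [ 34.2 174.9 155. ]
reel z200 [478.8 169.1 200. ] exit frame [-27.2 180.7 155. ]
reel z222 [500.4 144.9 222. ] exit frame [-11.1 152.5 177. ]
reel z222 [535.2 164.5 222. ] exit frame [ 27.  164.5 177. ]
reel z222 [475.9 157.8 222. ] exit frame [-32.4 170.2 177. ]
reel z250 [495.7 130.9 250. ] exit frame [-18.7 139.9 205. ]
reel z250 [528.9 149.8 250. ] exit frame [ 17.8 151.4 205. ]
reel z250 [472.2 143.3 250. ] exit frame [-39.1 156.8 205. ]
reel z275 [491.4 118.5 275. ] exit frame [-25.4 128.6 230. ]
reel z275 [523.4 136.6 275. ] exit frame [  9.6 139.6 230. ]
reel z275 [468.8 130.3 275. ] exit frame [-45.  144.9 230. ]
reel tri 8.8 [504.3 153.5 225.9] exit frame [ -5.5 160.2 180.9]
reel tri 25.0 [515.6 178.8 301.2] exit frame [ 10.8 182.6 256.2]
291.19780679904187 [[0.0, -0.97, -0.24, 68.91], [1.0, -0.0, 0.0, 0.03], [-0.0, -0.24, 0.97, -159.51], [0.0, 0.0, 0.0, 1.0]]
vial [ 572. -128.   59.] exit frame [   2.2 -129.3   14. ]
```

```bash
python3 - <<'E'
from h import *
import pickle
F=pickle.load(open('f0.pkl','rb')); t,s=F['top'],F['scene']
Vw=lambda x,y:(x/1.5625,y/1.5625)
for a,b in[((611,183),(189,297)),((568,413),(298,147))]:
  P=tri(ray(t,*Vw(*a)),ray(s,*Vw(*b))); print(P)
print(tool()[:3,3], move(np.array([523.5,-375.5,260])-tool()[:3,3]),env.state()['time_s'])
E
```

```text
(array([ 635.58536654, -398.11737368,  221.67828151]), np.float64(4.656347838919965))
(array([ 392.19446798, -349.49258007,  224.32148202]), np.float64(0.1742620462960306))
[ 245.17485788 -519.70451254  224.31020891] [ 1.0442 -0.0391 -0.1189] 0.15
```

>>> step_arm:
  linear:
    - [0,0,-0.12]
    - [0.15,0,-0.2]
    - [0.33,-0.02,-0.2]
    - [0.5,-0.02,-0.2]
    - [0.67,-0.03,-0.2]
    - [0.84,-0.04,-0.2]
    - [0.98,-0.04,-0.2]
    - [0.98,-0.04,-0.2]
  turn: [0,0.02,0.04,0.06,0.0785,0.0785,0.0785,0.0785]

```text
time_s: 1.15
ee_pos: [508.3, -382.0, 283.9]
ee_rot: [-179.9, 0.0, -2.8]
force: [-1.2, 0.4, 0.2]
gripper_width: 91.3
gripper_force: 0.0
```

```bash
python3 - <<'E'
from h import *
import pickle
f=grab('wrist'); f['T']=tool(); pickle.dump(f,open('w1.pkl','wb'))
print(env.state()['ee_pos'],env.state()['ee_rot'],move(np.array([523.5,-375.5,260])-tool()[:3,3]))
g=np.clip(255*(f['color']/255.)**.5,0,255).astype(np.uint8)
cv2.imwrite('pics/w1.png',cv2.resize(g,(800,600)))
for X in((523.5,-375.5,170),(523.5,-375.5,45)): print(np.array(proj(f,X))*1.5625)
E
```

```text
[ 506.79488796 -382.95766737  284.10934052] [-1.79972704e+02  8.53454892e-02 -2.87493092e+00] [ 0.0545 -0.0276  0.0803]
[386.74045367 278.09717816]
[390.12861312 250.48441704]
```

View pics/w1.png

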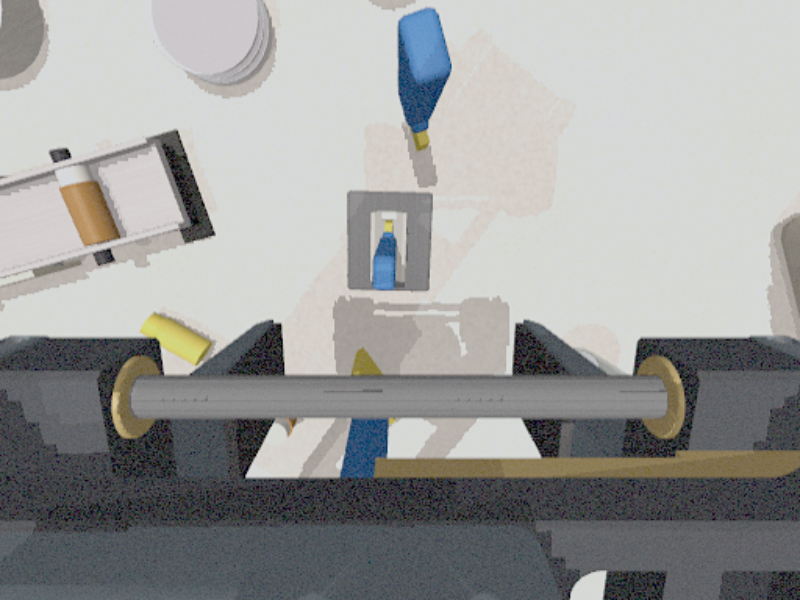

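The wrist picture shows the stand foot square at (347–432, 191–290), with the handle top at about (385,272), nearly centred. The vial's clear of the lip.

```bash
python3 - <<'E'
from h import *
import pickle
F=pickle.load(open('f0.pkl','rb')); t=F['top']; f=pickle.load(open('w1.pkl','rb'))
Vw=lambda x,y:(x/1.5625,y/1.5625); T2=lambda x,y:(325+x/8,170+y/8)
print('footc',np.mean([onz(f,*Vw(*p),10) for p in[(347.5,191),(432,191),(431,290),(348,290)]],0))
hsv=cv2.cvtColor(f['color'],cv2.COLOR_BGR2HSV); m=cv2.inRange(hsv,(95,80,0),(125,255,255)); m[:,:225]=0;m[:,275:]=0;m[:140]=0;m[190:]=0
v=hsv[...,2].astype(int); b=(m>0)&(v>v[m>0].max()*0.8); ys,xs=np.nonzero(b); print('top face',xs.min(),xs.max(),ys.min(),ys.max())
w=((xs.min()+xs.max())/2+.5,(ys.min()+ys.max())/2+.5)
print('top@170',onz(f,*w,170), tri(ray(f,*w),ray(t,*T2(353,147))))
print('vial@59',onz(f,*Vw(88,205),59), tri(ray(f,*Vw(88,205)),ray(t,90+574/4,140+126/4)))
E
```

```text
footc [ 527.09823765 -374.62244492   10.        ]
top face 239 251 150 184
top@170 [ 533.68968608 -374.13978337  170.        ] (array([ 528.9407454 , -376.17090323,  154.72089347]), np.float64(7.001797329776512))
vial@59 [ 575.15177798 -127.97020753   59.        ] (array([ 574.10604869, -128.26480968,   58.58033662]), np.float64(2.2982665251155305))
```

>>> step_arm:
  linear:
    - [0.065,-0.0326,0.05]
    - [0.065,-0.0326,0.2]
    - [0.065,-0.0326,0.35]
    - [0.065,-0.0326,0.47]
    - [0.065,-0.0326,0.503]
    - [0.065,-0.0326,0.503]
  turn: [0,0,0,0,0,0]

```text
time_s: 1.95
ee_pos: [526.1, -375.2, 133.9]
ee_rot: [-180.0, 0.0, -3.0]
force: [0.3, -0.2, 0.0]
gripper_width: 91.2
gripper_force: 0.0
```

>>> step_arm:
  linear:
    - [0,0,0]
    - [0,0,0]
    - [0,0,0]
    - [0,0,0]
    - [0,0,0]
    - [0,0,0]
    - [0,0,0]
    - [0,0,0]
  turn: [0,0,0,0,0,0,0,0]
  fingers: 1
  force: 40

```text
time_s: 2.95
ee_pos: [526.1, -374.9, 134.0]
ee_rot: [-180.0, 0.0, -3.0]
force: [-0.6, 1.7, 1.0]
gripper_width: 13.8
gripper_force: 16.6
```

>>> step_arm:
  linear:
    - [0,0,0]
    - [0,0,-0.05]
    - [0,0,-0.12]
    - [0,0,-0.25]
    - [0,0,-0.3]
    - [0,0,-0.3]
  turn: [0,0,0,0,0,0]

```text
time_s: 3.7
ee_pos: [526.5, -375.5, 225.4]
ee_rot: [179.9, -0.1, -3.0]
force: [0.5, 0.3, -1.5]
gripper_width: 13.4
gripper_force: 40.0
```

```bash
python3 - <<'E'
from h import *
import pickle
f=grab('wrist'); f['T']=tool(); pickle.dump(f,open('w2.pkl','wb'))
s=env.state();print(s['ee_pos'],s['ee_rot'],s['force'],s['gripper_width'],s['gripper_force'])
t=grab('top'); g=lambda i:np.clip(255*(i/255.)**.5,0,255).astype(np.uint8)
cv2.imwrite('pics/w2.png',np.hstack([cv2.resize(g(f['color']),(400,300)),cv2.resize(g(t['color'])[140:230,240:360],(400,300))]))
E
```

```text
[ 525.83882169 -374.99433511  223.78167026] [ 1.79990947e+02  1.68518890e-02 -3.00505055e+00] [ 0.30668288  0.40817037 -0.6305058 ] 13.718909425186432 39.9928879737854
```

View pics/w2.png

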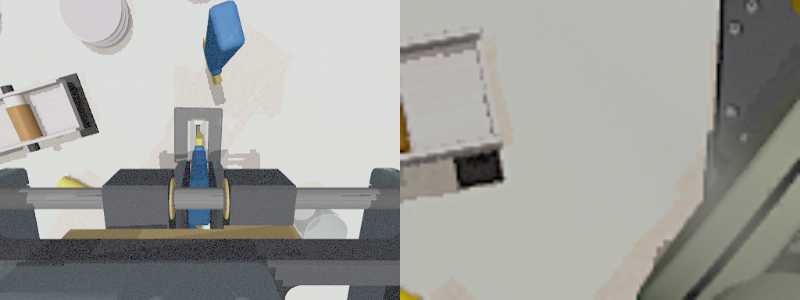

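Paddle lifted cleanly, with full grip at 13.7 mm opening. I'll move it over the tray behind the vial and lower it.

>>> step_arm:
  linear:
    - [0.02,-0.08,0]
    - [0.05,-0.24,0]
    - [0.08,-0.4,0]
    - [0.12,-0.56,0]
    - [0.14,-0.66,0]
    - [0.15,-0.702,0]
    - [0.15,-0.702,0]
    - [0.15,-0.702,0.05]
    - [0.15,-0.702,0.12]
    - [0.15,-0.702,0.16]
    - [0.15,-0.702,0.17]
    - [0.15,-0.702,0.17]
  turn: [0,-0.01,-0.02,-0.03,-0.0417,-0.0417,-0.0417,-0.0417,-0.0417,-0.0417,-0.0417,-0.0417]

```text
time_s: 5.3
ee_pos: [582.2, -167.5, 173.1]
ee_rot: [180.0, -0.0, 12.0]
force: [0.4, 0.5, -0.9]
gripper_width: 14.0
gripper_force: 40.0
```

```bash
python3 - <<'E'
from h import *
import pickle
f=grab('wrist'); f['T']=tool(); pickle.dump(f,open('w3.pkl','wb'))
s=env.state();print(s['time_s'],s['ee_pos'],s['ee_rot'],s['force'],s['gripper_width'],s['gripper_force'])
t=grab('scene'); g=lambda i:np.clip(255*(i/255.)**.5,0,255).astype(np.uint8)
cv2.imwrite('pics/w3.png',np.hstack([cv2.resize(g(f['color'])[:240],(400,240*400//512)),cv2.resize(g(t['color'])[195:285,225:405],(376,188))[:187]]))
E
```

```text
5.35 [ 582.40468247 -167.44883957  173.53874985] [ 1.79963506e+02 -5.33794122e-02  1.19827597e+01] [-0.41055813  0.46547439 -1.37798789] 14.095456732826264 39.99298453330994
```

View pics/w3.png

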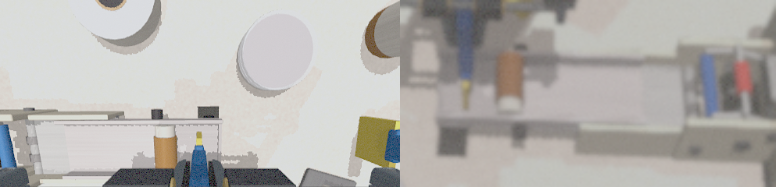

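The paddle stands in the tray behind the vial, with the vial at (165,145) in the wrist view and the blade at (198,135), aligned with the guides. Pushing gently.

>>> step_arm:
  linear:
    - [0,-0.03,0]
    - [0,-0.055,0]
    - [0,-0.07,0]
    - [0,-0.08,0]
    - [0,-0.09,0]
    - [0,-0.105,0]
    - [0,-0.12,0]
    - [0,-0.14,0]
    - [0,-0.16,0]
    - [0,-0.18,0]
    - [0,-0.2,0]
    - [0,-0.22,0]
    - [0,-0.24,0]
    - [0,-0.26,0]
    - [0,-0.28,0]
    - [0,-0.3,0]
    - [0,-0.32,0]
    - [0,-0.34,0]
    - [0,-0.36,0]
    - [0,-0.38,0]
  turn: [0,0,0,0,0,0,0,0,0,0,0,0,0,0,0,0,0,0,0,0]

```text
time_s: 7.9
ee_pos: [558.3, -55.2, 173.0]
ee_rot: [180.0, 0.0, 12.0]
force: [-0.2, -0.9, -0.8]
gripper_width: 13.7
gripper_force: 40.0
```

>>> step_arm:
  linear:
    - [0,-0.02,0]
    - [0,-0.04,0]
    - [0,-0.06,0]
    - [0,-0.08,0]
    - [0,-0.1,0]
    - [0,-0.12,0]
    - [0,-0.14,0]
    - [0,-0.155,0]
    - [0,-0.165,0]
    - [0,-0.175,0]
  turn: [0,0,0,0,0,0,0,0,0,0]

```text
time_s: 9.15
ee_pos: [547.4, -4.1, 173.0]
ee_rot: [180.0, -0.0, 12.0]
force: [-0.2, 0.4, -0.4]
gripper_width: 13.7
gripper_force: 40.0
```

```bash
python3 - <<'E'
from h import *
f=grab('wrist'); s=env.state();print(s['time_s'],s['ee_pos'],s['ee_rot'],s['force'],s['gripper_width'],s['gripper_force'])
t=grab('scene'); u=grab('top');g=lambda i:np.clip(255*(i/255.)**.5,0,255).astype(np.uint8)
cv2.imwrite('pics/w4.png',np.hstack([cv2.resize(g(f['color'])[:240],(400,240*400//512)),cv2.resize(g(t['color'])[195:285,295:415],(250,187)),cv2.resize(g(u['color'])[160:220,90:138],(150,187))]))
E
```

```text
9.2 [547.33240554  -3.75442248 173.03227278] [-1.7998988e+02  1.0606704e-03  1.2014132e+01] [-0.61767544  0.39954826 -0.81675148] 13.58432425397095 39.9929541349411
```

View pics/w4.png

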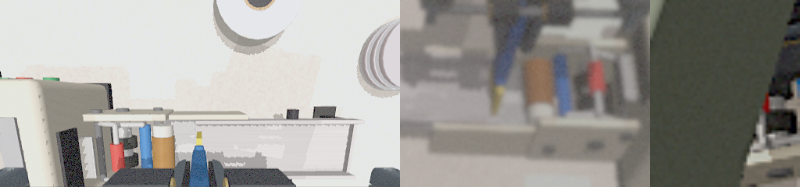

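The vial has rolled ahead and lies against the blue roller (vial (163,145), roller (146,145), blade (198,135) in the wrist view). So home is about 40 mm of paddle travel ahead. I'll push slowly, reading the force.

>>> step_arm:
  linear:
    - [0,-0.02,0]
    - [0,-0.04,0]
    - [0,-0.055,0]
    - [0,-0.065,0]
    - [0,-0.07,0]
    - [0,-0.075,0]
    - [0,-0.08,0]
  turn: [0,0,0,0,0,0,0]

```text
time_s: 10.18
ee_pos: [542.5, 19.3, 173.0]
ee_rot: [180.0, -0.0, 12.0]
force: [0.5, -0.1, -0.2]
gripper_width: 14.0
gripper_force: 40.0
```

>>> step_arm:
  linear:
    - [0,-0.005,0]
    - [0,-0.01,0]
    - [0,-0.01,0]
  turn: [0,0,0]

```text
time_s: 10.55
ee_pos: [541.8, 22.3, 173.0]
ee_rot: [180.0, 0.0, 12.0]
force: [0.3, -0.1, -1.2]
gripper_width: 13.7
gripper_force: 40.0
```

>>> step_arm:
  linear:
    - [0,-0.005,0]
    - [0,-0.01,0]
    - [0,-0.01,0]
  turn: [0,0,0]

```text
time_s: 10.92
ee_pos: [541.2, 25.2, 173.0]
ee_rot: [180.0, -0.0, 12.0]
force: [-0.1, -0.7, -0.7]
gripper_width: 14.0
gripper_force: 40.0
```

>>> step_arm:
  linear:
    - [0,-0.005,0]
    - [0,-0.01,0]
    - [0,-0.01,0]
  turn: [0,0,0]

```text
time_s: 11.3
ee_pos: [540.8, 27.8, 173.2]
ee_rot: [180.0, -0.0, 12.0]
force: [1.5, -3.3, -0.9]
gripper_width: 14.2
gripper_force: 40.0
```

>>> step_arm:
  linear:
    - [0,-0.005,0]
    - [0,-0.008,0]
    - [0,-0.008,0]
  turn: [0,0,0]

```text
time_s: 11.68
ee_pos: [539.9, 30.9, 172.9]
ee_rot: [-180.0, 0.0, 12.0]
force: [0.2, -1.3, -0.3]
gripper_width: 13.7
gripper_force: 40.0
```

>>> step_arm:
  linear:
    - [0,-0.005,0]
    - [0,-0.008,0]
    - [0,-0.008,0]
  turn: [0,0,0]

```text
time_s: 12.05
ee_pos: [539.4, 33.1, 173.0]
ee_rot: [-180.0, 0.0, 12.0]
force: [-0.1, -0.9, -0.5]
gripper_width: 13.9
gripper_force: 40.0
```

>>> step_arm:
  linear:
    - [0,-0.005,0]
    - [0,-0.008,0]
    - [0,-0.008,0]
  turn: [0,0,0]

```text
time_s: 12.42
ee_pos: [539.0, 35.4, 173.0]
ee_rot: [-180.0, 0.0, 12.0]
force: [0.5, 0.1, -0.8]
gripper_width: 13.8
gripper_force: 40.0
```

>>> step_arm:
  linear:
    - [0,-0.004,0]
    - [0,-0.007,0]
    - [0,-0.007,0]
  turn: [0,0,0]

```text
time_s: 12.8
ee_pos: [538.5, 37.4, 173.0]
ee_rot: [-180.0, 0.0, 12.0]
force: [0.8, -0.8, -1.0]
gripper_width: 13.7
gripper_force: 40.0
```

>>> step_arm:
  linear:
    - [0,-0.004,0]
    - [0,-0.006,0]
    - [0,-0.006,0]
  turn: [0,0,0]

```text
time_s: 13.18
ee_pos: [538.3, 39.0, 173.0]
ee_rot: [180.0, -0.0, 12.0]
force: [0.2, -0.2, -0.6]
gripper_width: 14.2
gripper_force: 40.0
```

Look from the scene camera to see where the vial is relative to the blade.

```bash
python3 - <<'E'
from h import *
f=grab('wrist'); s=env.state();print(s['time_s'],s['ee_pos'],s['force'])
t=grab('scene'); g=lambda i:np.clip(255*(i/255.)**.5,0,255).astype(np.uint8)
cv2.imwrite('pics/w5.png',np.hstack([cv2.resize(g(f['color'])[120:240,60:300],(400,200),interpolation=cv2.INTER_CUBIC),cv2.resize(g(t['color'])[200:280,310:430],(400,200)if 0 else (300,200),interpolation=cv2.INTER_CUBIC)]))
E
```

```text
13.225 [538.24798095  38.94989649 173.03902689] [ 0.14032871 -0.10155459 -0.93224886]
```

View pics/w5.png

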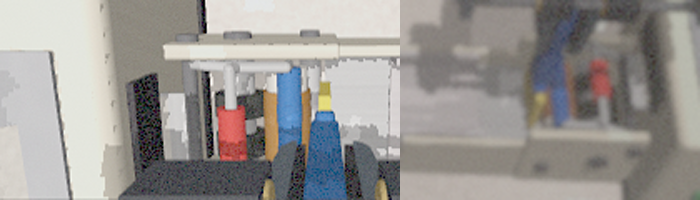

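The roller (290,105) now sits above the vial, with amber showing on both sides, and the blade is just behind at (325,95). I'll go on in small steps until the firm stop.

>>> step_arm:
  linear:
    - [0,-0.003,0]
    - [0,-0.005,0]
    - [0,-0.005,0]
  turn: [0,0,0]

```text
time_s: 13.65
ee_pos: [537.9, 40.4, 173.0]
ee_rot: [180.0, 0.0, 12.0]
force: [0.3, 0.1, -0.2]
gripper_width: 13.9
gripper_force: 40.0
```

>>> step_arm:
  linear:
    - [0,-0.003,0]
    - [0,-0.005,0]
    - [0,-0.005,0]
  turn: [0,0,0]

```text
time_s: 14.02
ee_pos: [537.6, 41.9, 173.0]
ee_rot: [180.0, -0.0, 12.0]
force: [-0.0, -0.6, -0.4]
gripper_width: 13.9
gripper_force: 40.0
```

>>> step_arm:
  linear:
    - [0,-0.002,0]
    - [0,-0.004,0]
    - [0,-0.004,0]
  turn: [0,0,0]

```text
time_s: 14.4
ee_pos: [537.4, 43.1, 173.0]
ee_rot: [180.0, 0.0, 12.0]
force: [0.1, 0.1, -0.3]
gripper_width: 13.9
gripper_force: 40.0
```

>>> step_arm:
  linear:
    - [0,-0.002,0]
    - [0,-0.003,0]
    - [0,-0.003,0]
  turn: [0,0,0]

```text
time_s: 14.78
ee_pos: [537.2, 43.8, 173.0]
ee_rot: [180.0, 0.0, 12.0]
force: [0.2, -0.4, -0.7]
gripper_width: 13.8
gripper_force: 40.0
```

>>> step_arm:
  linear:
    - [0,-0.002,0]
    - [0,-0.003,0]
    - [0,-0.003,0]
  turn: [0,0,0]

```text
time_s: 15.15
ee_pos: [537.1, 44.2, 173.1]
ee_rot: [179.9, 0.0, 12.0]
force: [0.5, -3.7, -1.0]
gripper_width: 13.3
gripper_force: 40.0
```

>>> step_arm:
  linear:
    - [0,-0.002,0]
    - [0,-0.003,0]
    - [0,-0.003,0]
  turn: [0,0,0]

```text
time_s: 15.52
ee_pos: [537.1, 44.6, 173.1]
ee_rot: [179.8, -0.0, 12.1]
force: [1.6, -6.0, -0.5]
gripper_width: 13.7
gripper_force: 40.0
```

Firm stop: 6 N, 19 mm after the first roller contact. One small nudge to seat it, then back off.

>>> step_arm:
  linear:
    - [0,-0.0015,0]
    - [0,-0.0015,0]
  turn: [0,0]

```text
time_s: 15.78
ee_pos: [537.0, 44.7, 173.1]
ee_rot: [179.8, -0.0, 12.1]
force: [1.4, -6.4, -0.7]
gripper_width: 14.1
gripper_force: 40.0
```

>>> step_arm:
  linear:
    - [0,0.005,0]
    - [0,0.02,0]
    - [0,0.06,0]
    - [0,0.12,0]
    - [0,0.2,0]
    - [0,0.25,0]
    - [0,0.25,-0.06]
    - [0,0.25,-0.15]
    - [0,0.25,-0.17]
    - [0,0.25,-0.17]
  turn: [0,0,0,0,0,0,0,0,0,0]

```text
time_s: 17.02
ee_pos: [552.3, -27.4, 223.8]
ee_rot: [-180.0, -0.0, 12.0]
force: [-0.4, -0.6, -2.1]
gripper_width: 14.2
gripper_force: 40.0
```

```bash
python3 - <<'E'
from h import *
f=grab('wrist'); P=[];
s=env.state();print(s['time_s'],s['ee_pos'],s['ee_rot'],s['force'])
t=grab('scene'); g=lambda i:np.clip(255*(i/255.)**.5,0,255).astype(np.uint8)
cv2.imwrite('pics/w6.png',np.hstack([cv2.resize(g(f['color'])[60:240],(512,180)),cv2.resize(g(t['color'])[200:280,310:418],(243,180),interpolation=cv2.INTER_CUBIC)]))
p=tool()[:3,3]; d=np.array([526.1,-375,225])-p; print(d,move(d))
E
```

```text
17.075 [551.85556663 -27.35392074 223.21869513] [-1.79975738e+02  7.40123341e-02  1.19967797e+01] [-0.59342718 -0.2173818  -0.89361649]
[ -25.57192758 -347.7574878     2.07929808] [-0.3245  1.1161 -0.007 ]
```

View pics/w6.png

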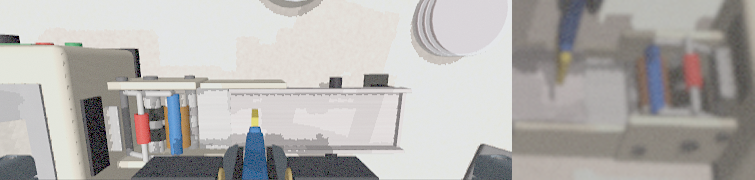

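In the wrist view (left) the amber shows at x 182–190, just behind the blue roller at x≈175. In the scene view it is at (642,80). I'll check numerically whether it stayed home.

```bash
python3 - <<'E'
from h import *
for n in('scene','wrist','top'):
    f=grab(n); hsv=cv2.cvtColor(f['color'],cv2.COLOR_BGR2HSV); m=cv2.inRange(hsv,(3,90,20),(22,255,255))
    fd=np.array([-.208,.978,0]); H=np.array([533.5,61.3,53.])
    c=np.array(proj(f,H)); b=[]
    w=np.zeros_like(m); cv2.circle(w,tuple(int(i) for i in c),28,255,-1); m&=w; ys,xs=np.nonzero(m)
    if len(xs)==0: print(n,c,'none'); continue
    print(n,len(xs),'amber x',xs.min(),xs.max(),'y',ys.min(),ys.max(),'at row',int(c[1]),xs[abs(ys-c[1])<3])
    o=f['E'][:3,3]
    for k in(0,-5,-10,-19):
        C=H+fd*k+np.array([0,0,0 if k==0 else 3]); v=o-C; ax=np.array([.978,.208,0]); v-=ax*(v@ax); v/=np.linalg.norm(v); e=np.cross(ax,v)*14
        print('  shift',k,'silhouette u',round(proj(f,C-e)[0],1),round(proj(f,C+e)[0],1),'centre',np.round(proj(f,C),1))
print(env.state()['time_s'])
E
```

```text
scene 111 amber x 366 395 y 223 246 at row 240 [367 368 379 393 394 367 368 379 387 393 367 368 369 379 380 367 368 369
 379 367 368 369 379 380 367 368 369 379 380]
  shift 0 silhouette u 379.5 365.2 centre [372.4 240.8]
  shift -5 silhouette u 377.3 363.0 centre [370.1 240.1]
  shift -10 silhouette u 374.8 360.5 centre [367.6 240. ]
  shift -19 silhouette u 370.3 356.0 centre [363.1 239.8]
wrist 499 amber x 149 190 y 164 207 at row 180 [164 165 166 167 181 182 183 184 185 186 187 188 189 149 154 165 166 167
 181 182 183 184 185 186 187 188 189 165 166 167 181 182 183 184 185 186
 187 188 189 165 166 167 181 182 183 184 185 186 187 188 189 165 166 167
 181 182 183 184 185 186 187 188 189 165 166 167 168 181 182 183 184 185
 186 187 188 189]
  shift 0 silhouette u 163.6 188.7 centre [176.3 180.5]
  shift -5 silhouette u 167.2 192.4 centre [180. 181.]
  shift -10 silhouette u 171.6 196.8 centre [184.3 181. ]
  shift -19 silhouette u 179.6 204.6 centre [192.2 181. ]
top 206 amber x 134 155 y 162 206 at row 188 [134 135 143 144 145 146 147 134 135 143 144 145 146 147 148 134 135 136
 143 144 145 146 147 134 135 136 144 145 146 147 148 134 135 136 144 145
 146 147 148 135 136 144 145 146 147 148]
  shift 0 silhouette u 132.7 146.9 centre [139.8 188.7]
  shift -5 silhouette u 134.7 148.9 centre [141.8 188. ]
  shift -10 silhouette u 137.2 151.3 centre [144.3 187.6]
  shift -19 silhouette u 141.6 155.7 centre [148.7 186.8]
17.275
```

All three views match home. Now to return the paddle.

>>> step_arm:
  linear:
    - [-0.02,0.08,0]
    - [-0.06,0.24,0]
    - [-0.1,0.4,0]
    - [-0.16,0.56,0]
    - [-0.21,0.72,0]
    - [-0.26,0.86,0]
    - [-0.29,0.96,0]
    - [-0.29,0.96,0]
    - [-0.29,0.96,0]
  turn: [0,0.01,0.02,0.03,0.0417,0.0417,0.0417,0.0417,0.0417]

```text
time_s: 18.4
ee_pos: [527.0, -326.3, 223.5]
ee_rot: [-179.9, 0.1, -3.0]
force: [0.3, -0.2, -0.6]
gripper_width: 14.0
gripper_force: 40.0
```

```bash
python3 - <<'E'
from h import *
import time
a=[env.state()]
for i in range(4): grab('top'); a.append(env.state())
p=np.mean([x['ee_pos'] for x in a],0); print(p,np.mean([abs(x['ee_rot'][0]) for x in a]),a[-1]['ee_rot'],np.std([x['ee_pos'] for x in a],0))
print(move(np.array([526.1,-375.1,224])-p))
E
```

```text
[ 527.25979319 -325.960186    223.87587971] 179.96302214806093 [-1.79991647e+02 -3.17759875e-03 -2.92441815e+00] [0.13160177 0.16937017 0.23894368]
[ 0.0045  0.1638 -0.0004]
```

>>> step_arm:
  linear:
    - [0.0045,0.08,0]
    - [0.0045,0.14,0]
    - [0.0045,0.164,0]
    - [0.0045,0.164,0]
    - [0.0045,0.164,0]
    - [0.0045,0.164,0.08]
    - [0.0045,0.164,0.16]
    - [0.0045,0.164,0.19]
    - [0.0045,0.164,0.21]
    - [0.0045,0.164,0.21]
  turn: [0,0,0,0,0,0,0,0,0,0]

```text
time_s: 19.85
ee_pos: [526.2, -375.7, 161.5]
ee_rot: [-180.0, -0.0, -3.0]
force: [-0.1, 1.6, 0.4]
gripper_width: 13.6
gripper_force: 40.0
```

>>> step_arm:
  linear:
    - [0,0,0.01]
    - [0,0,0.02]
    - [0,0,0.03]
    - [0,0,0.03]
  turn: [0,0,0,0]

```text
time_s: 20.35
ee_pos: [526.0, -374.7, 151.7]
ee_rot: [-179.8, 0.0, -3.0]
force: [1.4, 5.5, -1.2]
gripper_width: 13.8
gripper_force: 40.0
```

>>> step_arm:
  linear:
    - [0,-0.003,0]
    - [0,-0.004,0.01]
    - [0,-0.004,0.02]
    - [0,-0.004,0.02]
  turn: [0,0,0,0]

```text
time_s: 20.85
ee_pos: [525.9, -374.4, 145.7]
ee_rot: [-179.9, 0.0, -3.0]
force: [1.1, 4.6, -1.6]
gripper_width: 14.0
gripper_force: 40.0
```

>>> step_arm:
  linear:
    - [0,-0.003,0]
    - [0,-0.004,0.01]
    - [0,-0.004,0.02]
    - [0,-0.004,0.027]
    - [0,-0.004,0.032]
    - [0,-0.004,0.032]
  turn: [0,0,0,0,0,0]

```text
time_s: 21.6
ee_pos: [526.0, -374.0, 136.2]
ee_rot: [180.0, 0.0, -3.0]
force: [0.1, 3.7, -1.5]
gripper_width: 14.0
gripper_force: 40.0
```

>>> step_arm:
  linear:
    - [0,-0.002,0.003]
    - [0,-0.002,0.006]
    - [0,-0.002,0.008]
    - [0,-0.002,0.008]
  turn: [0,0,0,0]

```text
time_s: 22.1
ee_pos: [526.2, -373.8, 134.1]
ee_rot: [179.9, -0.0, -3.0]
force: [0.7, 1.0, -0.2]
gripper_width: 13.5
gripper_force: 40.0
```

>>> step_arm:
  linear:
    - [0,0,0.002]
    - [0,0,0.002]
    - [0,0,0.002]
  turn: [0,0,0]

```text
time_s: 22.48
ee_pos: [526.2, -373.7, 134.0]
ee_rot: [179.9, -0.0, -3.0]
force: [-1.3, 1.0, 3.6]
gripper_width: 13.6
gripper_force: 40.0
```

>>> step_arm:
  linear:
    - [0,0,0]
    - [0,0,0]
    - [0,0,0]
    - [0,0,0]
    - [0,0,0]
    - [0,0,0]
    - [0,0,0]
    - [0,0,0]
  turn: [0,0,0,0,0,0,0,0]
  fingers: -0.2

```text
time_s: 23.48
ee_pos: [526.1, -373.3, 133.5]
ee_rot: [180.0, -0.0, -3.0]
force: [0.1, 0.3, -0.2]
gripper_width: 54.8
gripper_force: 0.0
```

>>> step_arm:
  linear:
    - [0,0,-0.05]
    - [0,0,-0.15]
    - [0,0,-0.3]
    - [0,0,-0.45]
    - [0,0,-0.5]
    - [0,0,-0.5]
  turn: [0,0,0,0,0,0]

```text
time_s: 24.22
ee_pos: [526.2, -373.4, 284.5]
ee_rot: [179.9, -0.1, -3.0]
force: [0.2, -0.0, -0.5]
gripper_width: 54.5
gripper_force: 0.0
```

```bash
python3 - <<'E'
from h import *
f=grab('wrist'); s=env.state();print(s['time_s'],s['ee_pos'],s['force'])
t=grab('scene'); g=lambda i:np.clip(255*(i/255.)**.5,0,255).astype(np.uint8)
cv2.imwrite('pics/w7.png',np.hstack([cv2.resize(g(f['color']),(400,300)),cv2.resize(g(t['color'])[130:280,140:340],(400,300),interpolation=cv2.INTER_CUBIC)]))
E
```

```text
24.275 [ 525.71457484 -372.97630324  282.71743824] [-0.14263334 -0.80222081 -0.42909831]
```

View pics/w7.png

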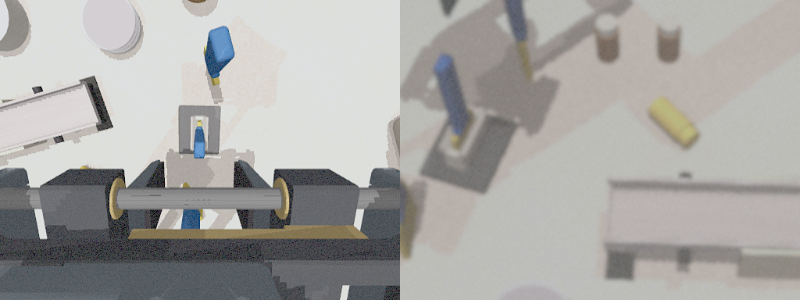

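The paddle stands upright in its holder (handle at (200,140) wrist, (450,95) scene), the robot is clear, and the floor contact was felt. Handing in.

```bash
python3 -c "
from h import *
print(env.job_done())"
```

```text
the job is handed in; nothing more can be done
None
```

The vial is home between the labeller's rollers: three camera views agree, and the highest push force I read was about 6.5 N. The paddle is back upright in its holder, the robot touches nothing, and I handed the job in at about 24 s; no verdict came back.

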